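Gauge the depth of a headlamp's battery bore

TASK

Take the depth gauge from its rack and lower its rod into the battery bore of the headlamp housing until the rod really bottoms out (its sliding stop meets the rim first and is pushed up the rod), then keep it pressed gently on the bottom, at roughly 8 N and never 20 N or more, for a good second. Then let go without lifting it, so that the gauge is left standing upright in the bore, on the bottom with the stop resting on the rim, ready to be read. Leave the cup of cells, the bulb and the yellow box alone.

Things in the scene. Friction and masses are not known exactly. Their poses are not given: they have to be found in the camera images.
- gauge: Loose depth gauge, 90 to 140 g, at the start hanging upright in the rack by its flange; take it out straight up by 80 mm. Origin: on its axis at the flange's underside, z up to the knob. Flange 34 mm across, z 0 to 5 mm. Red round knob 16 mm across, z 5 to 45 mm, gripped from above at any yaw. Steel rod 8 mm across, 75 mm down; its last 3 mm taper to 4 mm.
- knob (a point): Middle of the gauge's red knob, on the axis, 25 mm above the flange's underside and 100 mm above the rod's tip.
- rod_tip (a point): Tip of the rod, on the axis, 75 mm below the flange's underside.
- stop (a joint): How far (m) the underside of the gauge's orange stop stands above the rod's tip, 0 to 0.058; 0.010 to 0.016 at the start. The stop is a disc 20 mm across and 8 mm thick that slides along the rod with about 2 N of friction and stays where it is left; the gauge's own weight does not move it.
- stop_face (a point): Centre of the underside of the orange stop, on the rod's axis.
- rack: Fixed grey rack, 70 x 70 mm, 90 mm tall: a plate on two cheeks, with a 27 mm hole in the plate in which the gauge hangs. Origin: middle of its underside; z up.
- housing: Right-angle headlamp housing fixed in a grey silicone tray (120 x 90 mm, 12 mm rim); it does not move. Square steel battery barrel 36 x 36 mm, its flat top 62 mm above the ledge, with a lens 46 mm across on its front side (-x of its frame). Origin: on the ledge under the bore's axis; z up.
- bore_mouth (a point): Centre of the mouth of the battery bore, in the barrel's top face. The bore is vertical, 11.5 mm across (12-sided) and blind. Its depth differs from time to time, 28 to 44 mm, and is what the gauge is to find; its bottom is the hard flat top of a brass plug (plug_c0 in the rules, whose centre lies 3 mm below that top).
- cup: Bystander: loose clear acrylic cup, 56 mm across and 40 mm tall, with three spent AAA cells in it that stick out to about 50 mm. Origin: middle of its underside.
- bulb: Bystander: loose opaque white globe bulb standing on its screw cap, globe 60 mm across, 90 mm tall in all, easily knocked over. Origin: middle of the cap's underside.
- yellow_box: Bystander: flip-top yellow box, shut, fixed to the ledge, 77 x 112 mm, 47 mm tall. Origin: middle of its underside.

How it is judged (in metres and radians):
On the way:
1. the rod is upright in the bore, its tip pressed on the bottom with 4 to 20 N and its stop on the rim, for 0.8 s on end (horizontal distance between rod_tip and bore_mouth below 0.005 m and angle between gauge's own z axis and vertical below 0.1 rad and z of stop_face in the frame of bore_mouth below 0.002 m and z of plug_c0 in the frame of rod_tip above -0.0045 m and contact force between gauge and plug_c0 above 4 N), for 0.8 s.
At the end, for the whole second after the job is handed in: The gauge stands by itself in the bore within 0.1 rad of upright, its tip within 1.5 mm of the bottom, its stop's underside within 2 mm of the rim, released and at rest (horizontal distance between rod_tip and bore_mouth below 0.005 m and angle between gauge's own z axis and vertical below 0.1 rad and z of stop_face in the frame of bore_mouth below 0.002 m and z of plug_c0 in the frame of rod_tip above -0.0045 m and contact force between gauge and the fingers below 0.1 N and linear speed of gauge below 0.01 m/s); the robot touches nothing.
It fails at once if the gauge is pressed on the housing or the bore's bottom with 20 N or more (contact force between gauge and plug_c0 above 20 N or contact force between gauge and housing above 20 N).
It fails at once if the cup is moved by more than 10 mm (distance of cup from where it was at the start of the episode above 0.01 m).
It fails at once if the bulb is moved by more than 10 mm or tipped (distance of bulb from where it was at the start of the episode above 0.01 m or angle between bulb's own z axis and vertical above 0.3 rad).
It fails at once if the robot bumps the yellow box (5 N or more) (contact force between yellow_box and the arm above 5 N or contact force between yellow_box and the fingers above 5 N).
It also fails if it takes over 48 s, if anything falls off the work surface, if the arm or the gripper's body presses on something with over 40 N, if the wrist force passes 120 N, or if a joint passes its speed limit or range.

ROBOT

A 6-joint arm with a two-finger parallel gripper is mounted at the origin on the work surface. World frame = base frame: x ahead of the robot, y to its left, z up, the work surface at z = 0. Lengths are in m, angles in degrees, forces in N, time in s.
With the tool pointing down it reaches from about 0.35 to 0.875 m from the base axis. Payload 4.2 kg.
Tool frame: the origin (TCP) lies midway between the tips of the shut fingers; the grasp point (between the pads) lies 19 mm behind it; y points along the fingers, z is the direction in which the jaws open and shut, and the axes are right-handed (so a half turn about y gives the same grasp; the last joint's range is limited). The gripper opens to 87 mm and grips with 3 to 60 N. Pads are 19 mm wide; open, the fingers measure 117 mm over their backs; the gripper's body (75 mm by 190 mm) begins 51 mm behind the grasp point.
Start: joints at [-61.1, 22.042, 0.453, 0, -68.411, -14.817], TCP at [0.152, -0.606, 0.2] pointing down, gripper open.
Joint ranges: [-179.83, 179.83], [-69.29, 118.12], [-61.27, 80.66], [-181.25, 117.63], [-171.15, -9.14], [-177.46, 177.46]. Speed limits (degrees/s): [159.86, 159.86, 180, 180, 180, 180].

INTERFACE

Orientations are given as [roll, pitch, yaw] about the fixed x, y, z axes, in that order (R = Rz(yaw) Ry(pitch) Rx(roll)).
In Python, from workcell import env gives the robot as it stands. The module is installed in compiled form; this text tells all that it offers. Calls block until the motion is done:
- env.goto(position, orientation): joint-space move of the TCP to a pose.
- env.move_straight(position, rotation=None, rate=0.15, force_limit=None): straight line of the TCP; rotation=None keeps the orientation; rate is the mean speed in m/s. With force_limit (N) it stops when the force on the tool has changed by that much, and returns True; else False.
- env.set_joints(angles): joint-space move.
- env.gripper_to(opening, grasp_force=None): opening from 0.0 (shut) to 1.0 (fully open); grasp_force is the grip in N (None keeps the last); returns when the fingers have stopped.
- env.dwell(seconds).
- env.inverse_kinematics(position, orientation): joint angles nearest the present ones, or None.
- env.read_state(): the state.
- env.grab_frame(name): name is "side" or "top" or "wrist"; returns a dict with "image" (400x640x3 uint8, blue, green, red), "fx", "fy", "cx", "cy" (pixels), "D" ([k1, k2, p1, p2, k3] as OpenCV has them; the pictures are not rectified), "position" and "orientation" of the camera in the world. Camera axes: x right, y up, looking along -z (the intrinsics and any distortion apply to the point x, -y, -z); pixel columns grow to the right and rows downward; lengths in m; the calibration is good to about 2 mm. A picture is of the moment at which its call begins. There is no depth.
A pose or a line that the arm cannot do raises env.Unreachable and nothing moves.
- env.close_job(): hands the job in, once; it reports no verdict.
Trained networks look in a picture, given as the dict that the camera call returned (one of the last four; its "shot" number tells which), for a name from the list of things; names that differ only in an ending like _2 or _b are one class to them, and where a whole thing is asked for, a point or a joint stands for the part that bears it (a point fixed in the world has none). Each returns a list of dicts, best first, with "score" (0 to 1); they miss things now and then, are a little off and sometimes report something else, mostly with a low value. They report only what shows in the picture. A call takes as long as a camera call.
- env.search_frame(picture, thing): "xyz" ([x, y, z] in m, in world coordinates, good to about 4 mm: the middle of the surface that is visible of it).
- env.trace(picture, thing): "mask" (400x640 bool, what is visible of it).
The state is a dict: "clock": time; "joint_positions": joint angles; "qvel": joint speeds; "joint_torque": joint torques, N m; "position": TCP position; "tool_rot": TCP orientation; "force": force on the tool from outside, world axes, zero at the start; "wrist_torque": the same for the moment, N m; "opening": opening from 0.0 (shut) to 1.0 (fully open).
Only numpy, scipy, OpenCV 4.12 (cv2) and the standard library are available. Lean on these libraries where they do the work, as an engineer would, in place of code of your own. Each camera call takes 0.05 s, during which the arm holds its last target. There are 200 camera calls.

## Working session

There is one attempt and no reset: what is moved stays moved. The work goes in short steps, each a Python script; the robot and the scene stay as the last script left them, time stands still between calls to the robot, and variables do not carry over. Pictures are saved under pics/ and viewed, about 8 in all and at most 12, crops included, and the job is handed in when it is done.

```bash
mkdir -p pics; cat > h.py <<'E'
import numpy as np, cv2
from workcell import env
from scipy.spatial.transform import Rotation as R
def cam(f):
    o=np.array(f["orientation"],float)
    Rm=o if o.shape==(3,3) else R.from_euler('xyz',o,degrees=True).as_matrix()
    return np.array(f["position"]),Rm,np.array([[f["fx"],0,f["cx"]],[0,f["fy"],f["cy"]],[0,0,1.]]),np.array(f["D"],float)
def proj(f,P):
    p,Rm,K,D=cam(f); q=(np.atleast_2d(P)-p)@Rm*[1,-1,-1]
    return cv2.projectPoints(q,np.zeros(3),np.zeros(3),K,D)[0][:,0]
def ray(f,uv):
    p,Rm,K,D=cam(f); u=cv2.undistortPoints(np.array(uv,float).reshape(-1,1,2),K,D)[:,0]
    d=np.c_[u[:,0],-u[:,1],-np.ones(len(u))]@Rm.T
    return p,d
def atz(f,uv,z):
    p,d=ray(f,uv); return p+d*((z-p[2])/d[:,2:3])
E
cat > s1.py <<'E'
from h import *
for n in("side","top"):
    f=env.grab_frame(n); print(n,f["position"],f["orientation"],f["fx"])
    cv2.imwrite(f"pics/{n}1.png",f["image"])
    for t in["knob","stop","rack","housing","bore_mouth","cup","bulb","yellow_box"]:
        r=env.search_frame(f,t); print(t,[(np.round(x["xyz"],3),round(x["score"],2)) for x in r[:2]])
s=env.read_state(); print(s)
E
python3 s1.py
```

```text
side [0.17585276 0.59280983 0.93555434] [  35.84798453   -0.88650052 -140.10144019] 444.11445822532323
knob [(array([0.519, 0.124, 0.093]), 0.74)]
stop []
rack [(array([0.512, 0.13 , 0.071]), 0.75), (array([ 0.56 , -0.133,  0.014]), 0.61)]
housing [(array([ 0.565, -0.127,  0.012]), 0.6)]
bore_mouth [(array([ 0.561, -0.129,  0.014]), 0.59)]
cup [(array([ 0.433, -0.008,  0.03 ]), 0.58)]
bulb []
yellow_box [(array([0.715, 0.033, 0.046]), 0.8)]
top [0.43460768 0.08922963 0.77003011] [ 1.17486164e+01  6.01563875e-02 -8.94908745e+01] 378.4226767634719
knob [(array([0.518, 0.12 , 0.096]), 0.63)]
stop []
rack [(array([0.516, 0.119, 0.089]), 0.78)]
housing [(array([ 0.557, -0.137,  0.012]), 0.79)]
bore_mouth [(array([ 0.56 , -0.142,  0.01 ]), 0.87)]
cup [(array([ 0.437, -0.017,  0.011]), 0.7)]
bulb []
yellow_box []
{'clock': 0.9, 'joint_positions': array([-6.11022114e+01,  2.20409849e+01,  4.53202888e-01,  5.69865056e-05,
       -6.84096544e+01, -1.48132406e+01]), 'qvel': array([ 0.07116677,  0.01529089, -0.00788979,  0.07915464, -0.00172986,
       -0.0365117 ]), 'joint_torque': array([ 4.45876049e-04, -3.90457356e+01,  1.87621450e+01,  4.22441527e+00,
        1.55889901e-02, -1.21762432e-05]), 'position': array([ 0.15208477, -0.60620551,  0.2000615 ]), 'tool_rot': array([-9.00024920e+01, -6.04207569e-04,  1.40845689e+01]), 'force': array([ 0.13125848, -0.90652266,  0.75938211]), 'wrist_torque': array([-0.01402663, -0.02581187, -0.0162545 ]), 'opening': 0.9964894447782254}
```

View pics/side1.png

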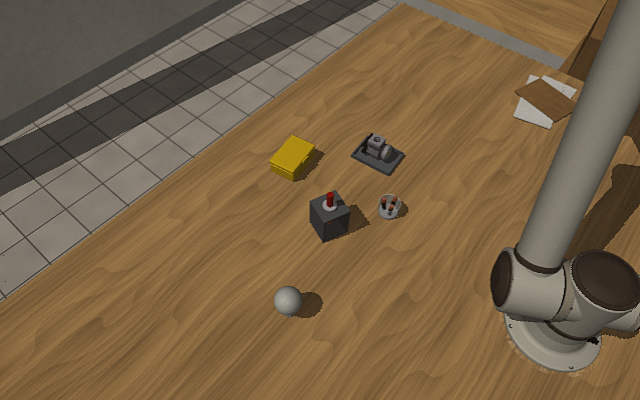

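View pics/top1.png

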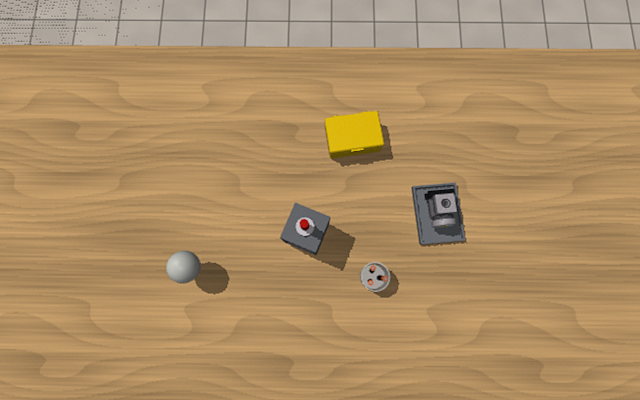

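Side view: knob at about (330,199), bore at (377,141), cup at (389,206), bulb at (288,300). Top view: knob at (305,225), bore at (446,203), bulb at (183,267). Next I'll compute positions and hover over the bore with the wrist camera.

```bash
cat > s2.py <<'E'
from h import *
ft=env.grab_frame("top"); fs=env.grab_frame("side")
print("bore",atz(ft,[446,203],.062),atz(fs,[377,141],.062))
for f in(ft,fs):
    r=env.trace(f,"knob")
    if r:
        m=r[0]["mask"]; ys,xs=np.nonzero(m); print(xs.mean(),ys.mean(),m.sum(),atz(f,[xs.mean(),ys.mean()],.12))
b=atz(ft,[446,203],.062)[0]
rot=[-90,0,-104.4]   # placeholder yaw checked below
for yaw in range(-180,180,30):
    q=env.inverse_kinematics([b[0],b[1],.26],[-90,0,yaw]); print(yaw,None if q is None else np.round(q))
print(R.from_euler('xyz',env.read_state()["tool_rot"],degrees=True).as_matrix().round(2))
w=env.grab_frame("wrist"); p,Rm,_,_=cam(w); print(p,Rm.round(2),w["fx"])
E
python3 s2.py
```

```text
bore [[ 0.57643147 -0.14905381  0.062     ]] [[ 0.5694961  -0.14134661  0.062     ]]
303.9120879120879 226.6117216117216 273 [[0.52106246 0.11841924 0.12      ]]
329.225 203.54375 160 [[0.5139131  0.13272702 0.12      ]]
-180 [  1.  17.   2.   0. -75.  89.]
-150 [  1.  17.   2.   0. -75. 119.]
-120 [  1.  17.   2.   0. -75. 149.]
-90 None
-60 [   1.   17.    2.    0.  -75. -151.]
-30 [   1.   17.    2.   -0.  -75. -121.]
0 [  1.  17.   2.  -0. -75. -91.]
30 [  1.  17.   2.   0. -75. -61.]
60 [  1.  17.   2.   0. -75. -31.]
90 [  1.  17.   2.   0. -75.  -1.]
120 [  1.  17.   2.   0. -75.  29.]
150 [  1.  17.   2.   0. -75.  59.]
[[ 0.97 -0.   -0.24]
 [ 0.24  0.    0.97]
 [-0.   -1.    0.  ]]
[ 0.08508102 -0.62350481  0.3848841 ] [[-0.24 -0.94 -0.25]
 [ 0.97 -0.24 -0.06]
 [ 0.   -0.25  0.97]] 312.9000582610908
```

```bash
cat > s3.py <<'E'
from h import *
rot=[-90,0,90]
out=[]
for n,x,y in(("bore",.573,-.147),("knob",.520,.120)):
    env.goto([x,y,.21],rot); env.dwell(.2)
    w=env.grab_frame("wrist"); cv2.imwrite(f"pics/w_{n}.png",w["image"]); out.append(w["image"])
    print(cam(w)[0])
    for t in ["bore_mouth","housing","knob","rack"]:
        r=env.search_frame(w,t); print(t,[(np.round(a["xyz"],4),round(a["score"],2)) for a in r[:2]])
    r=env.trace(w,"knob")
    if r:
        ys,xs=np.nonzero(r[0]["mask"]); print(xs.min(),xs.max(),ys.min(),ys.max(),xs.mean(),ys.mean())
    print("predicted px of guess", proj(w,[[x,y,.062 if n=="bore" else .135]]), env.read_state()["clock"])
    np.save(f"pics/{n}.npy",np.array([w],dtype=object),allow_pickle=True)
cv2.imwrite("pics/both.png",np.vstack(out)[:, :][:, 0:640])
E
python3 s3.py; python3 -c "
import cv2;i=cv2.imread('pics/both.png');cv2.imwrite('pics/both2.png',cv2.resize(i,(480,600),interpolation=cv2.INTER_AREA))"
```

```text
[ 0.57284783 -0.21733103  0.39480858]
bore_mouth [(array([ 0.5635, -0.1533,  0.0108]), 0.93)]
housing [(array([ 0.5692, -0.1552,  0.0107]), 0.79)]
knob [(array([0.4541, 0.0082, 0.0405]), 0.63)]
rack []
predicted px of guess [[319.41031029 182.09189433]] 3.875
[0.52035794 0.04928399 0.39472462]
bore_mouth []
housing [(array([0.5244, 0.1168, 0.0873]), 0.54), (array([ 0.4375, -0.0118,  0.0206]), 0.53)]
knob [(array([0.5214, 0.1156, 0.0961]), 0.9)]
rack []
298 332 171 207 315.141225337487 187.99065420560748
predicted px of guess [[320.03291498 200.16207242]] 5.4333
```

View pics/both2.png

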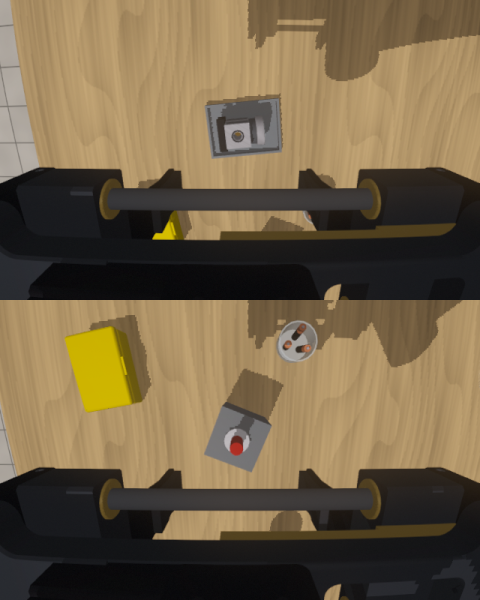

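Wrist views: bore at about (317,181) full-res, close to the prediction of (319,182). Knob top is at about (315,199) against a predicted (320,200). I'll refine both from crops.

```bash
cat > s4.py <<'E'
from h import *
b=cv2.imread("pics/w_bore.png")[155:210,275:355]; k=cv2.imread("pics/w_knob.png")[155:210,275:355]
cv2.imwrite("pics/crop.png",np.hstack([cv2.resize(a,None,fx=5,fy=5,interpolation=cv2.INTER_NEAREST) for a in(b,k)]))
E
python3 s4.py
```

```text
(no output)
```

View pics/crop.png

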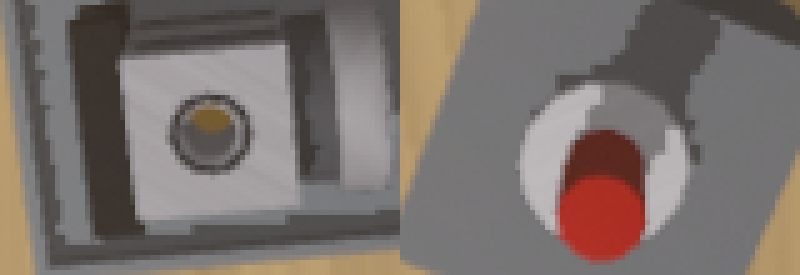

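Bore ring is centred at (317.2,181.6), knob top at (315.4,198.6), and flange at (316,188).

```bash
cat > s5.py <<'E'
from h import *
L=lambda n:np.load(f"pics/{n}.npy",allow_pickle=True)[0]
b=atz(L("bore"),[317.2,181.6],.062)[0]; k=atz(L("knob"),[315.4,198.6],.135)[0]; fl=atz(L("knob"),[316,188],.095)[0]
print(b,k,fl)
g=np.array([k[0]*.6+fl[0]*.4,k[1]*.6+fl[1]*.4])
rot=[-90,0,90]
zg=.115-.019+.004
env.gripper_to(.5)
env.move_straight([*g,.165],rot,rate=.1)
print(env.move_straight([*g,zg],rate=.06,force_limit=6), env.read_state()["position"])
env.gripper_to(0,grasp_force=35)
s=env.read_state(); print(s["opening"],s["force"],s["clock"],s["position"])
E
python3 s5.py
```

```text
[ 0.57539843 -0.14754954  0.062     ] [0.52397721 0.11859875 0.135     ] [0.52388192 0.11849419 0.095     ]
False [0.52430038 0.11872063 0.10045855]
0.17048241070799028 [-0.83021957  0.49895722  0.10408765] 8.875 [0.52408753 0.1186104  0.10006543]
```

```bash
cat > s6.py <<'E'
from h import *
g=env.read_state()["position"]; b=np.array([.5754,-.1475])
env.move_straight([g[0],g[1],.215],rate=.12)
env.goto([b[0],b[1],.215],[-90,0,90])
env.move_straight([b[0],b[1],.175],rate=.08); env.dwell(.3)
s=env.read_state(); print(s["position"],s["force"],s["opening"],s["clock"])
c=[]
for n in("wrist","side"):
    f=env.grab_frame(n); cv2.imwrite(f"pics/{n}6.png",f["image"]); np.save(f"pics/{n}6.npy",np.array([f],dtype=object),allow_pickle=True)
    P=s["position"]; q=proj(f,[[P[0],P[1],z] for z in(P[2]+.035,P[2]-.001,P[2]-.006,P[2]-.081,.062)]); print(n,q.round(1).tolist())
    u,v=(int(a) for a in q[2]); 
    u=min(max(u,40),600); v=min(max(v,40),360)
    c.append(cv2.resize(f["image"][v-40:v+40,u-40:u+40],(400,400),interpolation=cv2.INTER_NEAREST)); print(u-40,v-40)
    for t in("stop","rod_tip"): print([(np.round(a["xyz"],3),round(a["score"],2)) for a in env.search_frame(f,t)[:2]])
cv2.imwrite("pics/c6.png",np.hstack(c))
E
python3 s6.py
```

```text
[ 0.57562048 -0.14756643  0.17548299] [ 0.41877953  0.24583156 -0.56387204] 0.16756308043037418 11.9833
wrist [[319.7, 253.6], [319.7, 229.3], [319.7, 226.5], [319.7, 197.1], [319.7, 188.7]]
279 186
[(array([ 0.574, -0.154,  0.113]), 0.55)]
[(array([ 0.576, -0.152,  0.168]), 0.84)]
side [[383.9, 96.1], [382.0, 107.3], [381.7, 108.8], [378.0, 130.1], [376.5, 138.6]]
341 68
[(array([ 0.56 , -0.132,  0.014]), 0.75)]
[(array([ 0.578, -0.143,  0.168]), 0.55)]
```

View pics/c6.png

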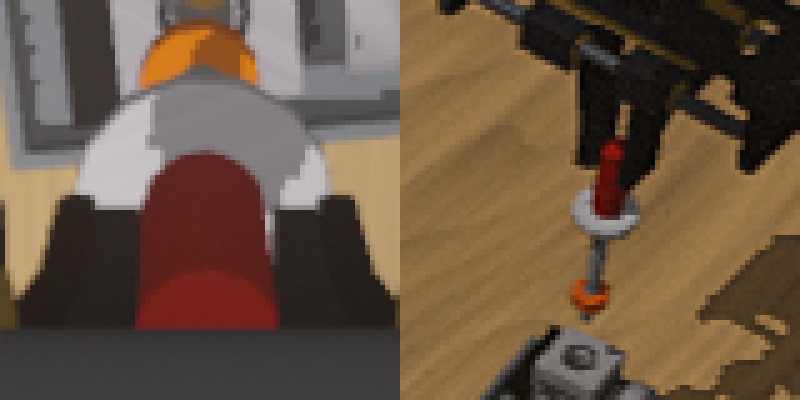

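Wrist crop: flange centre x is about 319.4 and stop about 319, against a predicted 319.7. The bore ring is at about 319.7, so x is good. Side view: tip-to-bore offset is about (-1,+7.6) px, predicted (-1.5,+8.5). Next is a y check using the flange and stop far edges.

```bash
cat > s7.py <<'E'
from h import *
f=np.load("pics/wrist6.npy",allow_pickle=True)[0]; P=np.array([.57562,-.14757,.17548])
for z,r,n in((P[2]-.001-.004,.017,"flange far"),(P[2]-.085+.021+.0,.010,"stop far"),(.062,.00575,"bore far"),(.062,-.00575,"bore near"),(.062,0.018,"barrel far")):
    print(n,proj(f,[[P[0],P[1]-r,z]]).round(1))
cv2.imwrite("pics/c7.png",cv2.resize(f["image"][165:215,285:355],None,fx=8,fy=8,interpolation=cv2.INTER_CUBIC))
E
python3 s7.py
```

```text
flange far [[319.7 201.6]]
stop far [[319.7 190.6]]
bore far [[319.7 183. ]]
bore near [[319.7 194.4]]
barrel far [[319.7 170.5]]
```

View pics/c7.png

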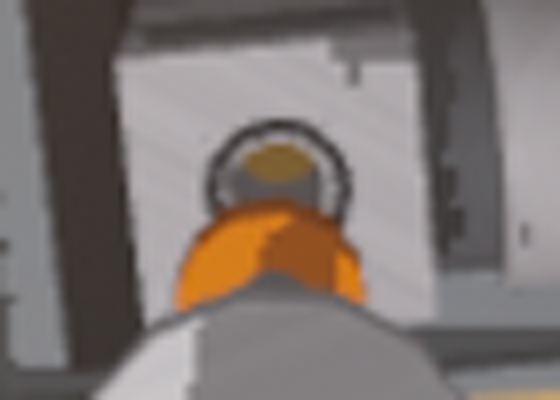

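Bore centre measured at (319.8,188.6), predicted (319.7,188.7). The flange and stop edges agree within 0.6 px, so it's aligned. Inserting slowly under force guard.

```bash
cat > s8.py <<'E'
from h import *
b=np.array([.5754,-.1475])
f0=np.array(env.read_state()["force"])
def st(t):
    s=env.read_state(); print(t,np.round(s["position"],4),np.round(np.array(s["force"])-f0,2),round(s["clock"],2))
r=env.move_straight([*b,.139],rate=.03,force_limit=4); st(r)
if not r:
    r=env.move_straight([*b,.095],rate=.012,force_limit=5); st(r); env.dwell(.2); st("settled")
E
python3 s8.py
```

```text
False [ 0.5756 -0.1475  0.1393] [-0.87 -0.46 -0.59] 13.63
True [ 0.5758 -0.1477  0.1185] [ 0.06 -0.41  5.13] 15.51
settled [ 0.5758 -0.1476  0.1184] [-0.71 -0.77  4.12] 15.71
```

```bash
cat > s9.py <<'E'
from h import *
f0=np.array([.42,.25,-.56]); P=env.read_state()["position"]
z=P[2]
for i in range(12):
    z-=.0003
    env.move_straight([.5754,-.1475,z],rate=.01); env.dwell(.1)
    v=[]
    for _ in range(4): env.dwell(.03); s=env.read_state(); v.append(s["force"])
    F=np.mean(v,0)-f0; print(round(z,4),np.round(s["position"],4),F.round(2),round(s["clock"],2))
    if F[2]>9: break
E
python3 s9.py
```

```text
0.1181 [ 0.5756 -0.1475  0.1184] [-0.17  0.05  5.51] 16.19
0.1178 [ 0.5757 -0.1476  0.1183] [-0.59 -0.1   6.78] 16.68
0.1175 [ 0.5758 -0.1476  0.1183] [-0.78 -0.18  7.48] 17.16
0.1172 [ 0.5759 -0.1477  0.1183] [-0.71 -0.38  8.96] 17.64
0.1169 [ 0.576  -0.1478  0.1182] [-0.69 -0.14  9.37] 18.12
```

```bash
cat > s10.py <<'E'
from h import *
f0=np.array([.42,.25,-.56])
for _ in range(7):
    env.dwell(.2); s=env.read_state(); print((np.array(s["force"])-f0).round(2),round(s["clock"],2))
c=[]
P=s["position"]
for n in("wrist","side"):
    f=env.grab_frame(n); q=proj(f,[[P[0],P[1],P[2]-.006]])[0]; u,v=int(q[0]),int(q[1])
    print(n,proj(f,[[P[0],P[1]-.010,.070],[P[0],P[1]-.017,P[2]-.005]]).round(1).tolist(),u-40,v-40)
    c.append(cv2.resize(f["image"][v-40:v+40,u-40:u+40],(400,400),interpolation=cv2.INTER_CUBIC))
cv2.imwrite("pics/c10.png",np.hstack(c))
E
python3 s10.py
```

```text
[0.23 0.26 9.  ] 18.32
[-1.84 -0.66  9.12] 18.52
[-1.61  0.1   9.65] 18.73
[-1.17 -0.21  9.05] 18.93
[-0.76 -0.35  9.5 ] 19.12
[-0.8  -0.63  9.17] 19.32
[-1.14 -0.03  8.39] 19.52
wrist [[319.7, 195.4], [319.7, 201.6]] 279 186
side [[378.9, 134.4], [382.6, 121.3]] 338 85
```

View pics/c10.png

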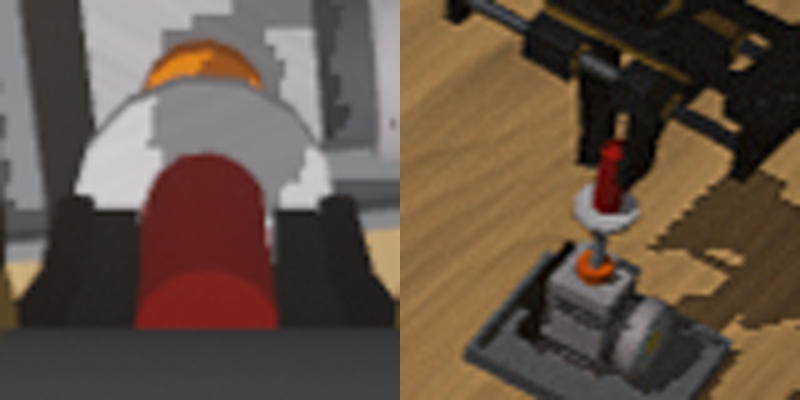

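Hold lasted over 2.5 s at about 9 N, with the stop on the rim and the flange unmoved in the grip. Easing the press a little without lifting, then releasing.

```bash
cat > s11.py <<'E'
from h import *
env.move_straight([.5754,-.1475,.1177],rate=.01); env.dwell(.2)
env.gripper_to(.55); env.dwell(.3)
s=env.read_state(); print(s["opening"],s["position"],s["force"])
p=s["position"]
print(env.move_straight([p[0],p[1],.21],rate=.05,force_limit=6))
env.dwell(.3); c=[]
G=[.5754,-.1475]; zt=.0333
for n in("wrist","side"):
    f=env.grab_frame(n); print(n,proj(f,[[*G,zt+.120],[*G,zt+.08],[*G,.070],[G[0],G[1]-.017,zt+.08],[G[0],G[1]-.01,.07]]).round(1).tolist())
    q=proj(f,[[*G,.1]])[0]; u,v=int(q[0]),int(q[1]); print(u-40,v-40)
    c.append(cv2.resize(f["image"][v-40:v+40,u-40:u+40],(400,400),interpolation=cv2.INTER_CUBIC))
cv2.imwrite("pics/c11.png",np.hstack(c)); print(env.read_state()["clock"])
E
python3 s11.py
```

```text
0.5466055210441457 [ 0.57541727 -0.14752203  0.11775619] [ 0.50282058 -0.24938392 -0.65165801]
False
wrist [[319.6, 204.9], [319.6, 192.9], [319.5, 183.1], [319.6, 174.8], [319.5, 173.8]]
279 149
side [[380.9, 113.6], [378.9, 125.0], [376.9, 136.6], [382.7, 121.4], [379.1, 134.5]]
338 88
23.625
```

View pics/c11.png

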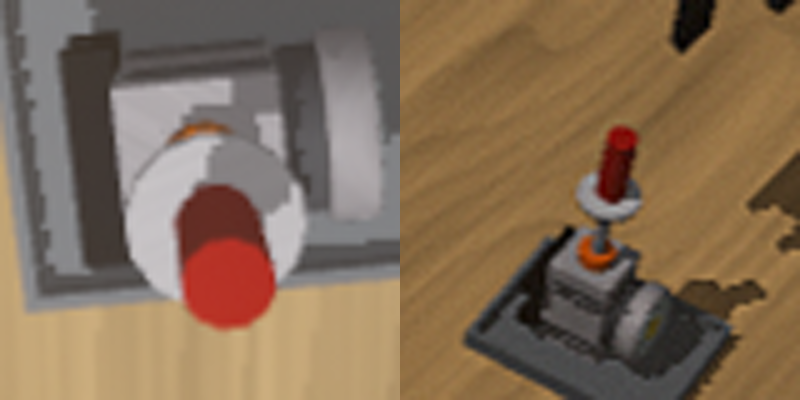

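Standing with a slight lean: knob top at (324.6,205.8) against (319.6,204.9) for upright, about 0.04 rad, which is within 0.1. The stop's far edge is at v=174.0, predicted 173.8. I'll check it's stationary, then hand in.

```bash
cat > s12.py <<'E'
from h import *
a=env.grab_frame("wrist"); env.dwell(1); b=env.grab_frame("wrist")
def red(i):
    i=i["image"][149:229,279:359].astype(int); ys,xs=np.nonzero((i[...,2]>140)&(i[...,1]<90)); return xs.mean()+279,ys.mean()+149,len(xs)
print(red(a),red(b))
t=env.grab_frame("top"); print([(n,[np.round(x["xyz"],3) for x in env.search_frame(t,n)[:1]]) for n in("cup","bulb")])
if np.hypot(*(np.subtract(red(a),red(b))[:2]))<.3: env.close_job(); print("closed",env.read_state()["clock"])
E
python3 s12.py
```

```text
(np.float64(324.2576923076923), np.float64(204.77307692307693), 260) (np.float64(324.2576923076923), np.float64(204.77307692307693), 260)
[('cup', [array([ 0.437, -0.017,  0.013])]), ('bulb', [array([0.447, 0.332, 0.082])])]
the job is handed in; nothing more can be done
the job is handed in; nothing more can be done
```

The gauge is standing by itself in the bore with its stop on the rim, and the job was handed in at about 25 s of the 48 s. The interface gives no verdict, so what follows rests on my own checks.

- **Pressing:** I took the gauge straight up out of the rack and lowered it until it met a hard stop about 28.7 mm down, after the orange stop had been pushed up the rod. I held it there at 8.4 to 9.7 N measured at the wrist for over 1.4 s. The stop's friction is part of that reading, so the tip itself carried roughly 7 N.
- **Release:** I eased the press slightly without lifting, opened the fingers, and backed straight up without touching anything.
- **After release:** Two wrist pictures 1 s apart showed the knob had not moved. The stop is on the rim where it should be.
- **Bystanders:** The cup's position is unchanged. The bulb was found where the first pictures show it, but the network gave no position for it at the start to compare with. The yellow box was not measured again, but the arm never went near it.

Three checks did not match perfectly:
- **Lean:** The gauge settled about 0.04 rad off upright within the bore clearance; the limit is 0.1.
- **Stop edge while pressing:** It was about 1.8 px from where I predicted, which I put down to a slight rod tilt.
- **Depth:** 28.7 mm is close to the shallow end of the stated 28 to 44 mm range, and I had no second measurement to confirm it.

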